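Draw the plug carrier out from behind the pots

ROBOT

A 6-joint arm with a two-finger parallel gripper is mounted at the origin on the work surface. World frame = base frame: x ahead of the robot, y to its left, z up, the work surface at z = 0. Lengths are in m, angles in rad, forces in N, time in s.
With the tool pointing down it reaches from about 0.35 to 1 m from the base axis. Payload 7.1 kg.
Tool frame: the origin (TCP) lies at the very end of the fingers, on their centre line; the grasp point (between the pads) lies 19 mm behind it; z points along the fingers, y is the line along which they close (so a half turn about z gives the same grasp; the last joint's range is limited). The gripper opens to 85 mm and grips with 20 to 120 N. Pads are 22 mm wide; open, the fingers measure 114 mm over their backs; the gripper's body (76 mm by 85 mm) begins 54 mm behind the grasp point. The pads swing forward as they close: fully open they stand 13 mm farther back than shut.
Start: joints at [-1.127, 0.423, 1.63, -0, 1.089, -0.019], TCP at [0.279, -0.559, 0.231] pointing down, gripper open.
Joint ranges: [-3, 3], [-0.9, 2.11], [0.09, 2.58], [-1.31, 4.45], [0.11, 2.69], [-2.54, 2.54]. Speed limits (rad/s): [2.39, 2.39, 3.01, 3.14, 3.14, 3.14].

INTERFACE

Orientations are given as a rotation vector (axis times angle).
In Python, from station import readout, capture, workorder, nets gives the robot as it stands.
- The arm moves only by the shell command python3 -m inch 'ROWS'. ROWS is JSON, a list of rows, each a list of 3 entries, a list of its own where there are three numbers: the shift along the tool's x, y, z in mm, then the turn, a rotation vector about the tool's x, y, z in degrees, then the closure, from 0 (fully open) to 1 (shut). A call has exactly 8 rows; each row is the pose to reach, as a shift and turn from the pose commanded when the call began, along the tool's axes at that moment; what a row does not reach only later rows make up. A row lasts 1/10 s, in which the tool goes at most 50 mm and 8.59 degrees, less where a joint would pass 70% of its speed; a pose out of reach is approached as far as the arm can. A call with a gripper value outside its range is refused whole. The fingers move at their own pace and stop on an object; the grip force is fixed at half the most. Time passes only in rows, so rows that repeat a pose let the fingers close, or fill a call up. It gives the time, the measured TCP pose, the force, the opening and the grip force at its end, in the units of the state.
- readout.observe(): the state, without advancing time (a new reading comes with each control period).
- capture(name): name is "scene" or "side" or "wrist"; returns a dict with "image" (480x640x3 uint8, red, green, blue), "fx", "fy", "cx", "cy" (pixels), "D" ([k1, k2, p1, p2, k3] as OpenCV has them; the pictures are not rectified), "rvec" (rotation vector, rad) and "tvec" (3), from world to camera coordinates, as OpenCV has them; the wrist camera has in their place "hand_eye" (4x4, takes a point from camera to tool coordinates, whose origin is the TCP and whose axes are the flange's). Camera axes: x right, y down, z forward; pixel columns grow to the right and rows downward; lengths in m; the calibration is good to about 2 mm. A picture is of the moment at which its call begins: read the wrist's pose just before it. There is no depth.
- workorder.close_job(): hands the job in; it is judged then, once.
Trained networks look in a picture, given as the dict that the camera call returned (one of the last four; its "shot" number tells which), for a name from the list of things; names that differ only in an ending like _2 or _b are one class to them, and where a whole thing is asked for, a point or a joint stands for the part that bears it (a point fixed in the world has none). Each returns a list of dicts, best first, with "confidence" (0 to 1); they miss things now and then, are a little off and sometimes report something else, mostly with a low value. They report only what shows in the picture. A call takes as long as a camera call. They do not tell look-alikes from the thing itself.
- nets.recognise(picture, name): "pixel" ([column, row] in pixels, amid what is visible of it).
- nets.trace(picture, name): "pixels" (480x640 bool, what is visible of it) and "pixel" ([column, row] in pixels, amid what is visible of it).
The state is a dict: "time": time; "joint_pos": joint angles; "qd": joint speeds; "tau": joint torques, N m; "position": TCP position; "ee_rot": TCP orientation; "ft_force": force on the tool from outside, world axes, zero at the start; "moment": the same for the moment, N m; "grip_width": opening from 0.0 (shut) to 1.0 (fully open); "grasp_force": force on a finger pad.
Only numpy, scipy, OpenCV 4.12 (cv2) and the standard library are available. Lean on these libraries where they do the work, as an engineer would, in place of code of your own. Each camera call takes 0.05 s, during which the arm holds its last target. There are 200 camera calls.

TASK

The plug carrier is shut in its wooden case behind three little flowerpots. First stand all three pots in the black side tray, then draw the carrier level out of its channel and set it on the green mat, centred, with its long side along the mat's long side; then put each pot back on the very spot it came from. Keep pots upright and the carrier level, set them down rather than drop them, and leave the jar and the tamper where they are.

Things in the scene. Friction and masses are not known exactly. Their poses are not given: they have to be found in the camera images.
- case: Wooden case. Origin on the bench under the home carrier's centre; carrier slides out to -x. Channel floor z 12 mm, x -58 to 66; side play 2.5 mm; lips (inner edge y +-64, z 23 to 30; 2 mm play) hold the carrier down until slid 113 mm to -x. Rear wall x 58, 30 high. In front an apron 4 mm thick, x -200 to -58, y +-120, with dark round marks at x -130, y -84, 0, 84, under the pots.
- carrier: White carrier, loose, 0.28 kg: plate 110 (x) by 150 (y, long side) by 7 mm; six brown plugs, tops 25 mm above the underside; central blue upright handle board, 70 long in x, 12 thick in y, from 7 to 60 mm above the underside: grip it across y near its top. Origin: centre of underside, z up. Starts home in the case, underside on the channel floor (12 mm above the bench), axes along the case's.
- pot_terracotta: Terracotta-orange flowerpot filled with dark soil, loose, about 0.15 kg: round, 58 mm high, foot 43 mm wide, tapering out to a straight collar 56 mm wide at heights 40 to 58 mm (grip there, any direction). Origin: centre of its underside; z up. It starts on one of the apron's three marks (4 mm above the bench) and must return to that same mark.
- pot_blue: Dark blue flowerpot filled with dark soil, loose, about 0.15 kg: round, 58 mm high, foot 43 mm wide, tapering out to a straight collar 56 mm wide at heights 40 to 58 mm (grip there, any direction). Origin: centre of its underside; z up. It starts on one of the apron's three marks (4 mm above the bench) and must return to that same mark.
- pot_white: White flowerpot filled with dark soil, loose, about 0.15 kg: round, 58 mm high, foot 43 mm wide, tapering out to a straight collar 56 mm wide at heights 40 to 58 mm (grip there, any direction). Origin: centre of its underside; z up. It starts on one of the apron's three marks (4 mm above the bench) and must return to that same mark.
- side_tray: Fixed black open tray, 260 (its x) by 104 mm (its y), walls 4 mm thick and 14 high, inner floor 4 mm above the bench. Origin: centre of the underside, on the bench. Holds the three pots in a row along x, for example at x = -80, 0 and 80 mm. Lies left or right of the case.
- mat: Fixed green mat, 190 mm (its x, the long side) by 145 mm (its y), 4 mm thick, on the bench on the other side of the case from the tray. Origin: centre of the underside, so its top is 4 mm above the origin. The carrier's y axis goes along the mat's x axis, either way round.
- jar: Amber jar with black cap and pale label, 54 mm in diameter, 85 mm high, loose bystander. Origin: centre of the underside.
- tamper: Wooden soil tamper, 60 mm square foot 16 mm high with an upright round handle 22 mm thick, 66 mm high in all, loose bystander. Origin: centre of the underside.
Mind the look-alikes: they are no part of the job. Of the things like the carrier, leave any that is turquoise; of the rest the larger one is meant.

How it is judged:
By the outcome, as a careful person would: the job done as asked, in the order asked, and still so for the second after the job is handed in, with the robot touching nothing.
It also fails if it takes over 144 s, if anything falls off the work surface, if the arm or the gripper's body presses on something with over 40 N, if the wrist force passes 120 N, or if a joint passes its speed limit or range.

## Working session

There is one attempt and no reset: what is moved stays moved. The work goes in short steps, Python scripts to look and compute and a shell command to move; the robot and the scene stay as the last step left them, time stands still between calls to the robot, and variables do not carry over. Pictures are saved under pics/ and viewed, at most 14 in all, crops included, and the job is handed in when it is done.

```bash
ls; mkdir -p pics
python3 - <<'E'
from station import readout,capture
import cv2
print(readout.observe())
for n in("scene","side"):
    p=capture(n); cv2.imwrite(f"pics/{n}0.png",p["image"][:,:,::-1]); print(n,{k:v for k,v in p.items() if k!="image"})
E
```

```text
pics
{'time': 0.0, 'joint_pos': array([-1.12699699e+00,  4.23846816e-01,  1.63075763e+00, -1.90638109e-06,
        1.08857108e+00, -1.90148941e-02]), 'qd': array([ 7.88915327e-04,  1.93986411e-04, -3.14932375e-04,  7.61560814e-04,
       -1.56219006e-03, -9.73736009e-05]), 'tau': array([-2.65105125e-03, -5.57386637e+01, -2.81740987e+01, -3.01201699e-04,
        7.24730824e-03,  5.33340369e-06]), 'position': array([ 0.27880838, -0.55872022,  0.23051539]), 'ee_rot': array([-3.05634630e+00, -7.20162526e-01,  5.26456567e-04]), 'ft_force': array([-0.8993999 , -0.02943098,  0.66571853]), 'moment': array([ 0.06213172, -0.02708104, -0.0080076 ]), 'grasp_force': 0.0, 'grip_width': 1.0002502702812743}
scene {'fx': 538.3518455446301, 'fy': 538.3518455446301, 'cx': 321.33504881737724, 'cy': 232.8743907010994, 'D': array([-0.11704117,  0.        ,  0.        ,  0.        ,  0.        ]), 'rvec': array([ 1.56182392,  2.17732989, -0.72320256]), 'tvec': array([ 0.15032936, -0.32047031,  1.38076623]), 'shot': 1}
side {'fx': 474.97207378755184, 'fy': 474.97207378755184, 'cx': 320.9272689456362, 'cy': 242.45208087921768, 'D': array([-0.10711151,  0.        ,  0.        ,  0.        ,  0.        ]), 'rvec': array([ 0.77269093, -2.38714949,  1.34984635]), 'tvec': array([0.39960131, 0.19396958, 0.92173922]), 'shot': 2}
```

View pics/scene0.png

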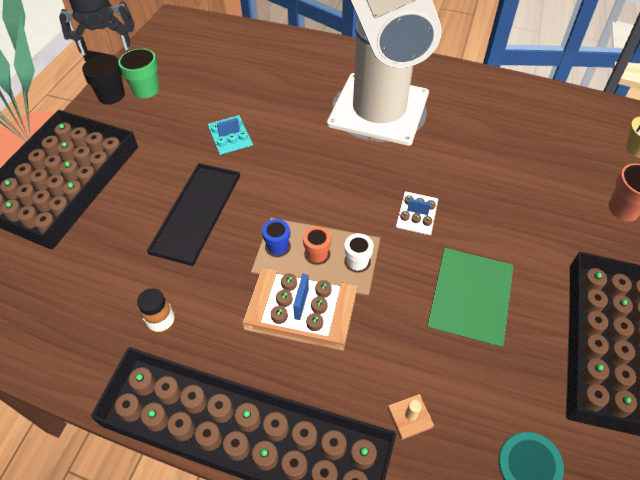

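View pics/side0.png

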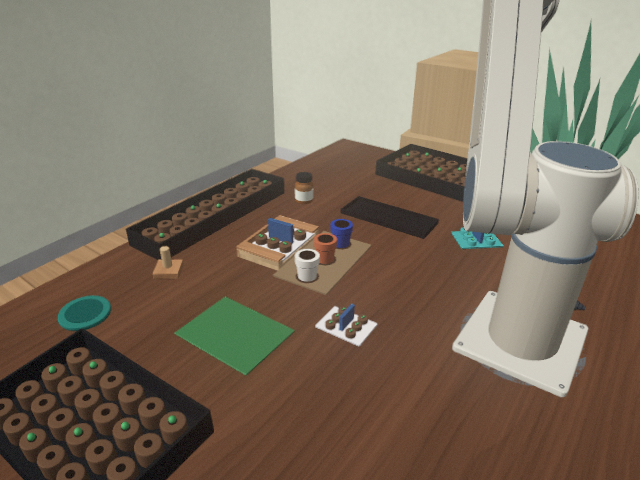

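The scene view shows the pots from left to right: blue (277,237), terracotta (317,243) and white (358,251). They stand in front of the case, with the carrier at (302,300). The tray is at (196,213), the mat at (472,296), the jar at (155,309) and the tamper at (411,416). The look-alikes are the small white carrier (418,212) and the turquoise one (230,133). The side view agrees.

```bash
cat > h.py <<'E'
import numpy as np,cv2
from scipy.optimize import least_squares
from scipy.spatial.transform import Rotation as R
from station import readout,capture,nets
def cam(name):
    s=readout.observe(); p=capture(name)
    if name=="wrist":
        T=np.eye(4);T[:3,:3]=R.from_rotvec(s["ee_rot"]).as_matrix();T[:3,3]=s["position"]
        M=np.linalg.inv(T@np.array(p["hand_eye"])); p["rvec"]=cv2.Rodrigues(M[:3,:3])[0];p["tvec"]=M[:3,3]
    p["K"]=np.array([[p["fx"],0,p["cx"]],[0,p["fy"],p["cy"]],[0,0,1.]]);return p
def proj(p,X): return cv2.projectPoints(np.asarray(X,float).reshape(-1,1,3),np.array(p["rvec"]),np.array(p["tvec"]),p["K"],p["D"])[0].reshape(-1,2)
def unproj(p,uv,z):
    n=cv2.undistortPoints(np.asarray(uv,float).reshape(-1,1,2),p["K"],p["D"]).reshape(-1,2)
    Rm=cv2.Rodrigues(np.array(p["rvec"],float))[0];c=-Rm.T@np.array(p["tvec"]).ravel()
    d=np.c_[n,np.ones(len(n))]@Rm;return c+d*((z-c[2])/d[:,2])[:,None]
def ring(r,z,n=48):
    a=np.linspace(0,2*np.pi,n,endpoint=False);return np.c_[r*np.cos(a),r*np.sin(a),0*a+z]
POT=np.r_[ring(.0215,0),ring(.028,.040),ring(.028,.058)]
def box(a,b,z0,z1): return np.array([[x,y,z] for x in(-a/2,a/2) for y in(-b/2,b/2) for z in(z0,z1)])
def moved(X,x,y,yaw=0,z=0): return X@R.from_rotvec([0,0,yaw]).as_matrix().T+[x,y,z]
def cen(p,X):
    m=cv2.moments(cv2.convexHull(proj(p,X).astype(np.float32)));return np.array([m["m10"],m["m01"]])/m["m00"]
def mcen(m): v,u=np.nonzero(m);return np.array([u.mean(),v.mean()])
def big(m):
    n,l,s,_=cv2.connectedComponentsWithStats(m.astype(np.uint8));return l==1+np.argmax(s[1:,4])
def fitxy(p,mask,X,x0,z): return least_squares(lambda q:cen(p,moved(X,q[0],q[1],0,z))-mcen(mask),x0,x_scale=.01,diff_step=1e-4).x
def rect(p,mask,z):
    c=max(cv2.findContours(mask.astype(np.uint8),0,1)[0],key=len)[:,0]
    w=unproj(p,c,z)[:,:2]*1000; (c,s,a)=cv2.minAreaRect(w.astype(np.float32));return c,s,a
E
python3 - <<'E'
from h import *
for n in("scene","side"):
    p=cam(n);print(n)
    for o in("pot_terracotta","pot_blue","pot_white","jar"):
        for t in nets.trace(p,o)[:3]:
            m=big(t["pixels"]); x0=unproj(p,[t["pixel"]],.03)[0,:2]
            print(o,round(t["confidence"],2),np.round(t["pixel"]),m.sum(),np.round(1000*fitxy(p,m,POT if o!="jar" else np.r_[ring(.027,0),ring(.027,.085)],x0,.004 if o!="jar" else 0),1))
    for o,z in(("side_tray",.014),("mat",.004),("case",.03),("carrier",.019),("tamper",.016)):
        for t in nets.trace(p,o)[:3]:
            print(o,round(t["confidence"],2),np.round(t["pixel"]),t["pixels"].sum(),rect(p,big(t["pixels"]),z))
E
```

```text
scene
pot_blue 0.6 [278. 234.] 747 [489.  -88.2]
pot_white 0.86 [356. 249.] 772 [472.7  78.8]
jar 0.69 [154. 313.] 1207 [ 724.9 -235.4]
side_tray 0.61 [192. 216.] 4754 ((466.28839111328125, -290.28485107421875), (267.6548767089844, 111.9964370727539), 2.250941276550293)
mat 0.8 [476. 298.] 6205 ((476.75665283203125, 316.4403991699219), (196.28025817871094, 148.03289794921875), 2.4076249599456787)
mat 0.72 [315. 276.] 6890 ((546.4520263671875, 1.0381927490234375), (272.0514221191406, 242.1359405517578), 6.050389289855957)
case 0.64 [316. 274.] 6677 ((559.8847045898438, 7.5458221435546875), (262.4239196777344, 233.6786346435547), 6.087538242340088)
carrier 0.93 [416. 213.] 1183 ((322.44268798828125, 168.26589965820312), (101.54606628417969, 71.50434875488281), 2.8056414127349854)
carrier 0.57 [230. 134.] 1045 ((227.0829620361328, -318.38909912109375), (117.52584838867188, 79.91222381591797), 41.763397216796875)
carrier 0.22 [405. 416.] 1265 ((756.26611328125, 255.46315002441406), (62.15751647949219, 63.21440887451172), 38.10451126098633)
tamper 0.76 [406. 418.] 1394 ((754.9819946289062
[... 479 characters left out ...]
0356445312, 148.283935546875), 1.8468811511993408)
case 0.83 [292. 261.] 3087 ((532.490234375, 38.96656036376953), (282.87933349609375, 233.3793182373047), 5.755984783172607)
carrier 0.96 [472. 239.] 716 ((211.06820678710938, -301.99505615234375), (116.21382141113281, 102.34156799316406), 39.70332336425781)
carrier 0.89 [346. 323.] 1352 ((300.84173583984375, 172.9810791015625), (99.81397247314453, 98.53300476074219), 1.748903512954712)
carrier 0.68 [280. 237.] 1263 ((624.8045654296875, 7.850532531738281), (148.1883087158203, 165.39671325683594), 7.094533443450928)
tamper 0.93 [163. 268.] 630 ((760.5525512695312, 242.02203369140625), (65.29056549072266, 143.99417114257812), 43.06934356689453)
```

```bash
cat >> h.py <<'E'
def go(x,y,z,yaw):
    "shift (mm, tool axes) and turn (deg) to a tool-down pose; x,y,z in mm"
    s=readout.observe();M=R.from_rotvec(s["ee_rot"]).as_matrix()
    W=R.from_euler("z",yaw,degrees=True).as_matrix()@np.diag([1,-1,-1.])
    print("go",np.round(M.T@(np.array([x,y,z])-s["position"]*1000),1),np.round(np.degrees(R.from_matrix(M.T@W).as_rotvec()),1),"t",round(s["time"],2))
E
python3 -m inch '[[[50,-48,-10],[0,0,0],0],[[90,-87,-30],[0,0,0],0],[[130,-125,-50],[0,0,0],0],[[170,-164,-70],[0,0,0],0],[[210,-202,-80],[0,0,0],0],[[240,-231,-90],[0,0,0],0],[[265,-258,-90],[0,0,0],0],[[275,-266,-90],[0,0,0],0]]'
python3 -c "
from h import *
go(470,-20,320,48)"
```

```text
time: 1.9
position: [0.4068, -0.1965, 0.3223]
ee_rot: [3.057, 0.72, 0.002]
ft_force: [0.6, -0.4, -0.6]
grip_width: 1.001
grasp_force: 0.0
go [ 135.4 -129.7    2.3] [  0.1  -0.1 -21.5] t 1.9
```

```bash
python3 -m inch '[[[30,-29,0],[0,0,-5],0],[[60,-57,0],[0,0,-10],0],[[90,-86,0],[0,0,-15],0],[[115,-110,0],[0,0,-19],0],[[135,-130,2],[0,0,-21.5],0],[[135,-130,2],[0,0,-21.5],0],[[135,-130,2],[0,0,-21.5],0],[[135,-130,2],[0,0,-21.5],0]]'
python3 - <<'E'
from h import *
p=cam("wrist");cv2.imwrite("pics/w1.png",p["image"][:,:,::-1]);print(np.round(p["hand_eye"],3))
for o in("pot_terracotta","pot_blue","pot_white"):
    for t in nets.trace(p,o)[:2]:
        m=big(t["pixels"]); x0=unproj(p,[t["pixel"]],.03)[0,:2]
        print(o,round(t["confidence"],2),np.round(t["pixel"]),m.sum(),np.round(1000*fitxy(p,m,POT,x0,.004),1))
q=[(611,8,5.5)]
for x,y,a in q:
    print(np.round(proj(p,moved(np.array([[-.13,-.084,.062],[-.13,0,.062],[-.13,.084,.062],[-.2,-.12,.004],[-.2,.12,.004]]),x/1e3,y/1e3,np.radians(a)))))
E
```

```text
time: 2.7
position: [0.4689, -0.0224, 0.3193]
ee_rot: [2.87, 1.277, -0.0]
ft_force: [0.8, 0.1, -0.7]
grip_width: 1.0
grasp_force: 0.0
[[ 0.    -0.956 -0.293  0.074]
 [ 1.     0.     0.001  0.001]
 [-0.    -0.293  0.956 -0.143]
 [ 0.     0.     0.     1.   ]]
pot_terracotta 0.59 [314. 176.] 2171 [482.5  -3.4]
pot_blue 0.97 [368. 230.] 2059 [490.8 -87.2]
pot_white 0.71 [256. 122.] 2426 [474.1  79.9]
pot_white 0.4 [371. 229.] 2154 [491.1 -87.1]
[[371. 231.]
 [315. 180.]
 [254. 125.]
 [346. 276.]
 [202. 149.]]
```

View pics/w1.png

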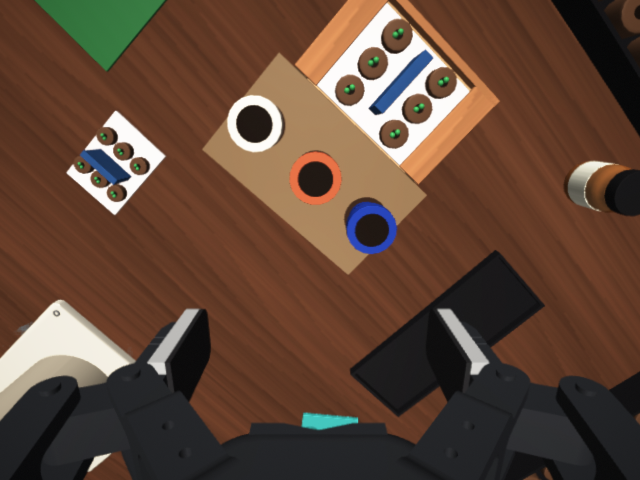

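The wrist view shows the pot rims at about white (255,123), terracotta (315,178) and blue (371,229). The apron corners are (279,54), (203,150), (349,274) and (426,195). The tray corners are (497,251), (544,305), (400,415) and (351,371), and the carrier board runs from (375,110) to (430,55).

Run:
```python
from h import *
p=cam("wrist")
print("apron",np.round(1000*unproj(p,[(279,54),(203,150),(349,274),(426,195)],.004)[:,:2],1).tolist())
print("tray",np.round(1000*unproj(p,[(497,251),(544,305),(400,415),(351,371)],.014)[:,:2],1).tolist())
hsv=cv2.cvtColor(p["image"],cv2.COLOR_RGB2HSV)
# board top face: bright blue near carrier
im=p["image"].astype(int)
m=((im[...,2]>im[...,0]*1.8)&(im[...,2]>70)).astype(np.uint8);m[150:]=0;m[:,:330]=0
c=max(cv2.findContours(m,0,1)[0],key=len);print("board",cv2.minAreaRect(c),np.round(1000*unproj(p,cv2.boxPoints(cv2.minAreaRect(c)),.072),1)[:,:2].tolist())
# soil discs/collar rims: outer contour of pot colour in the top
def ell(mask,z):
    c=max(cv2.findContours(mask.astype(np.uint8),0,1)[0],key=len);w=unproj(p,c[:,0],z)[:,:2]*1000
    (o,r)=cv2.minEnclosingCircle(w.astype(np.float32));return np.round(o,1),round(r,1)
dark=(im.max(2)<60)
for n,(u,v) in dict(white=(255,123),terra=(315,178),blue=(371,229)).items():
    w=np.zeros(dark.shape,bool);w[v-26:v+27,u-26:u+27]=1
    _,l=cv2.connectedComponents((dark&w).astype(np.uint8));print(n,"soil",ell(l==l[v,u],.058),(l==l[v,u]).sum())
# case corner fit over pots
P=np.array([[490.8,-87.2],[482.5,-3.4],[474.1,79.9]]);d=P[2]-P[0];print(np.degrees(np.arctan2(-d[0],d[1])),np.hypot(*d))
```

```text
apron [[541.4, 121.3], [401.4, 106.5], [427.4, -131.3], [566.6, -115.7]]
tray [[589.8, -230.7], [594.6, -337.8], [339.8, -348.2], [336.0, -241.1]]
board ((401.38128662109375, 81.0667724609375), (13.539653778076172, 77.75827026367188), 42.20729446411133) [[572.9, 14.1], [643.5, 20.9], [645.8, 8.2], [574.8, 0.9]]
white soil (array([473.5,  80.6]), 17.9) 981
terra soil (array([482.3,  -4.2]), 18.2) 897
blue soil (array([491.3, -88.7]), 18.5) 824
5.707198234409868 167.93242688653078
```

Run:
```python
from h import *
go(491.5,-87.7,110,48)
```

```text
go [-33.3  60.3 209.4] [ 0.  -0.  -0.1] t 2.95
```

```bash
python3 -m inch '[[[-6,11,38],[0,0,0],0],[[-12,22,77],[0,0,0],0],[[-18,33,115],[0,0,0],0],[[-24,44,154],[0,0,0],0],[[-30,54,185],[0,0,0],0],[[-33,60,205],[0,0,0],0],[[-33.3,60.3,209],[0,0,0],0],[[-33.3,60.3,209],[0,0,0],0]]'
python3 - <<'E'
from h import *
go(491.5,-87.7,30,48)
E
```

```text
time: 3.75
position: [0.4913, -0.0872, 0.11]
ee_rot: [-2.87, -1.277, 0.002]
ft_force: [0.6, -0.3, 0.5]
grip_width: 1.0
grasp_force: 0.0
go [-0.2  0.6 80. ] [-0.1  0.  -0. ] t 3.75
```

```bash
python3 -m inch '[[[0,0.5,25],[0,0,0],0],[[0,0.5,50],[0,0,0],0],[[0,0.5,70],[0,0,0],0],[[0,0.5,80],[0,0,0],0],[[0,0.5,80],[0,0,0],0.2],[[0,0.5,80],[0,0,0],0.5],[[0,0.5,80],[0,0,0],0.6],[[0,0.5,80],[0,0,0],0.6]]'
python3 - <<'E'
from h import *
s=readout.observe();print(s["position"],s["ft_force"])
p=cam("wrist");cv2.imwrite("pics/w2.png",p["image"][:,:,::-1])
E
```

```text
time: 4.55
position: [0.4928, -0.0873, 0.0319]
ee_rot: [2.869, 1.278, 0.003]
ft_force: [-2.7, 2.1, 5.7]
grip_width: 0.635
grasp_force: 62.1
[ 0.49280789 -0.08725746  0.03192656] [-2.71643866  2.09392147  5.66259034]
```

View pics/w2.png

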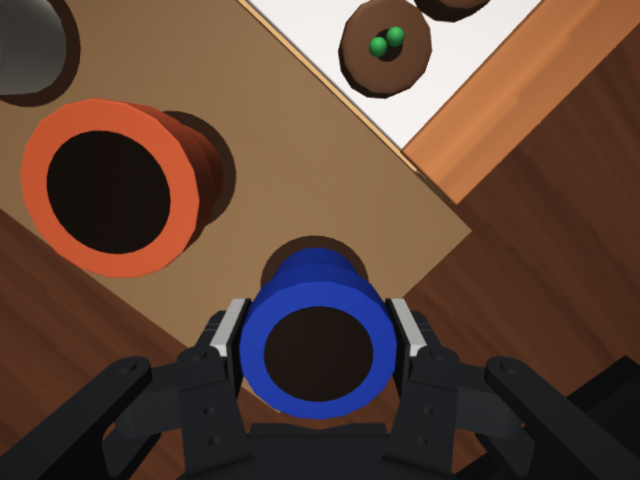

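The blue pot is held centred between the pads (318,350), and its mark shows behind it at (315,270).

```bash
python3 -m inch '[[[0,0,-10],[0,0,0],0.6],[[0,0,-35],[0,0,0],0.6],[[0,0,-65],[0,0,0],0.6],[[-15,4,-90],[0,0,0],0.6],[[-50,13,-100],[0,0,0],0.6],[[-92,24,-100],[0,0,0],0.6],[[-134,35,-100],[0,0,0],0.6],[[-176,46,-100],[0,0,0],0.6]]'
python3 - <<'E'
from h import *
go(386,-293.2,90,48);go(386,-293.2,31,48)
E
```

```text
time: 5.4
position: [0.408, -0.2503, 0.1318]
ee_rot: [2.868, 1.278, 0.002]
ft_force: [1.0, -0.5, -1.9]
grip_width: 0.632
grasp_force: 63.8
go [-46.6  12.3  41.8] [ 0.1 -0.   0.1] t 5.4
go [-46.6  12.1 100.8] [ 0.1 -0.   0.1] t 5.4
```

```bash
python3 -m inch '[[[-25,6,0],[0,0,0],0.6],[[-46,12,15],[0,0,0],0.6],[[-46.5,12,50],[0,0,0],0.6],[[-46.5,12,80],[0,0,0],0.6],[[-46.5,12,93],[0,0,0],0.6],[[-46.5,12,97],[0,0,0],0.6],[[-46.5,12,99],[0,0,0],0.6],[[-46.5,12,99],[0,0,0],0.6]]'
```

```text
time: 6.2
position: [0.387, -0.2917, 0.0324]
ee_rot: [2.868, 1.278, 0.001]
ft_force: [0.8, 0.5, -2.3]
grip_width: 0.634
grasp_force: 64.0
```

```bash
python3 -m inch '[[[0,0,1],[0,0,0],0.6],[[0,0,1.5],[0,0,0],0.6],[[0,0,2],[0,0,0],0.6],[[0,0,2],[0,0,0],0.6],[[0,0,2],[0,0,0],0.6],[[0,0,2],[0,0,0],0.3],[[0,0,2],[0,0,0],0],[[0,0,2],[0,0,0],0]]'
python3 - <<'E'
from h import *
s=readout.observe();print(s["position"],s["ft_force"])
go(386,-293.2,110,48);go(482.8,-4.1,110,48)
E
```

```text
time: 7.0
position: [0.3867, -0.2917, 0.0297]
ee_rot: [2.869, 1.278, 0.001]
ft_force: [0.4, 0.3, -0.1]
grip_width: 0.992
grasp_force: 0.0
[ 0.38672462 -0.29166732  0.02973275] [ 0.37004716  0.26690072 -0.14255551]
go [ -1.6   0.6 -80.3] [ 0.1 -0.   0. ] t 7.0
go [ 278.  -120.8  -80.4] [ 0.1 -0.   0. ] t 7.0
```

```bash
python3 -m inch '[[[0,0,-40],[0,0,0],0],[[0,0,-80],[0,0,0],0],[[40,-17,-85],[0,0,0],0],[[85,-37,-85],[0,0,0],0],[[130,-57,-85],[0,0,0],0],[[175,-76,-85],[0,0,0],0],[[220,-96,-85],[0,0,0],0],[[260,-113,-80],[0,0,0],0]]'
python3 - <<'E'
from h import *
go(482.8,-4.1,110,48)
E
```

```text
time: 7.8
position: [0.4771, -0.0204, 0.1098]
ee_rot: [2.869, 1.279, 0.002]
ft_force: [1.0, 0.1, 0.4]
grip_width: 0.997
grasp_force: 0.0
go [15.9 -6.7 -0.2] [ 0.1 -0.1  0. ] t 7.8
```

```bash
python3 -m inch '[[[10,-4,0],[0,0,0],0],[[17,-7,0],[0,0,0],0],[[17,-7,25],[0,0,0],0],[[17,-7,55],[0,0,0],0],[[17,-7,74],[0,0,0],0],[[17,-7,80],[0,0,0],0],[[17,-7,80],[0,0,0],0],[[17,-7,80],[0,0,0],0]]'
python3 - <<'E'
from h import *
go(482.8,-4.1,30,48)
E
```

```text
time: 8.6
position: [0.4828, -0.0058, 0.03]
ee_rot: [2.87, 1.277, 0.001]
ft_force: [0.6, -0.3, 0.1]
grip_width: 0.995
grasp_force: 0.0
go [ 1.3 -1.1 -0. ] [ 0. -0. -0.] t 8.6
```

```bash
python3 -m inch '[[[1.3,-1.1,0],[0,0,0],0],[[1.3,-1.1,0],[0,0,0],0.2],[[1.3,-1.1,0],[0,0,0],0.5],[[1.3,-1.1,0],[0,0,0],0.6],[[1.3,-1.1,0],[0,0,0],0.6],[[1.3,-1.1,0],[0,0,0],0.6],[[1.3,-1.1,0],[0,0,0],0.6],[[1.3,-1.1,0],[0,0,0],0.6]]'
python3 -m inch '[[[0,0,-10],[0,0,0],0.6],[[0,0,-35],[0,0,0],0.6],[[0,0,-70],[0,0,0],0.6],[[-15,12,-95],[0,0,0],0.6],[[-45,36,-105],[0,0,0],0.6],[[-80,64,-105],[0,0,0],0.6],[[-115,92,-105],[0,0,0],0.6],[[-150,120,-105],[0,0,0],0.6]]'
python3 - <<'E'
from h import *
go(466,-290,31,48)
E
```

```text
time: 9.4
position: [0.4829, -0.0035, 0.0303]
ee_rot: [2.869, 1.278, 0.002]
ft_force: [-1.7, 0.5, 10.7]
grip_width: 0.638
grasp_force: 61.1
time: 10.2
position: [0.471, -0.1969, 0.1352]
ee_rot: [2.869, 1.279, 0.001]
ft_force: [0.8, -0.6, -1.2]
grip_width: 0.635
grasp_force: 63.6
go [-72.6  58.5 104.2] [ 0. -0.  0.] t 10.2
```

```bash
python3 -m inch '[[[-35,28,0],[0,0,0],0.6],[[-65,52,0],[0,0,0],0.6],[[-73,58.5,20],[0,0,0],0.6],[[-73,58.5,55],[0,0,0],0.6],[[-73,58.5,85],[0,0,0],0.6],[[-73,58.5,98],[0,0,0],0.6],[[-73,58.5,102],[0,0,0],0.6],[[-73,58.5,104],[0,0,0],0.6]]'
python3 -m inch '[[[0,0,1],[0,0,0],0.6],[[0,0,1.5],[0,0,0],0.6],[[0,0,2],[0,0,0],0.6],[[0,0,2],[0,0,0],0.6],[[0,0,2],[0,0,0],0.6],[[0,0,2],[0,0,0],0.6],[[0,0,2],[0,0,0],0.6],[[0,0,2],[0,0,0],0.6]]'
```

```text
time: 11.0
position: [0.4664, -0.2888, 0.0308]
ee_rot: [2.869, 1.278, 0.0]
ft_force: [0.1, -0.1, -1.7]
grip_width: 0.637
grasp_force: 63.5
time: 11.8
position: [0.4668, -0.2891, 0.0303]
ee_rot: [2.868, 1.278, 0.002]
ft_force: [-3.0, 3.4, 10.1]
grip_width: 0.641
grasp_force: 64.6
```

```bash
python3 -m inch '[[[0,0,0],[0,0,0],0.3],[[0,0,0],[0,0,0],0],[[0,0,0],[0,0,0],0],[[0,0,0],[0,0,0],0],[[0,0,-40],[0,0,0],0],[[0,0,-80],[0,0,0],0],[[30,-26,-85],[0,0,0],0],[[65,-56,-85],[0,0,0],0]]'
python3 -m inch '[[[35,-30,0],[0,0,0],0],[[70,-61,0],[0,0,0],0],[[105,-91,0],[0,0,0],0],[[140,-121,0],[0,0,0],0],[[175,-152,0],[0,0,0],0],[[200,-174,0],[0,0,0],0],[[213,-185,0],[0,0,0],0],[[213,-185,0],[0,0,0],0]]'
python3 - <<'E'
from h import *
go(474.1,79.4,30,48)
E
```

```text
time: 12.6
position: [0.4693, -0.2038, 0.1152]
ee_rot: [2.868, 1.272, 0.005]
ft_force: [1.4, 0.5, -0.3]
grip_width: 1.001
grasp_force: 0.0
time: 13.4
position: [0.4728, 0.0811, 0.1133]
ee_rot: [-2.868, -1.283, -0.001]
ft_force: [0.6, -0.1, -0.4]
grip_width: 1.002
grasp_force: 0.0
go [-0.5  2.1 83.3] [ 0.  -0.   0.2] t 13.4
```

```bash
python3 -m inch '[[[-0.5,2,25],[0,0,0.2],0],[[-0.5,2,55],[0,0,0.2],0],[[-0.5,2,77],[0,0,0.2],0],[[-0.5,2,83.3],[0,0,0.2],0],[[-0.5,2,83.3],[0,0,0.2],0],[[-0.5,2,83.3],[0,0,0.2],0.2],[[-0.5,2,83.3],[0,0,0.2],0.5],[[-0.5,2,83.3],[0,0,0.2],0.6]]'
python3 -m inch '[[[0,0,0],[0,0,0],0.6],[[0,0,0],[0,0,0],0.6],[[0,0,0],[0,0,0],0.6],[[0,0,0],[0,0,0],0.6],[[0,0,-10],[0,0,0],0.6],[[0,0,-40],[0,0,0],0.6],[[0,0,-75],[0,0,0],0.6],[[0,0,-105],[0,0,0],0.6]]'
python3 - <<'E'
from h import *
go(546,-286.8,30,48)
E
```

```text
time: 14.2
position: [0.4746, 0.0774, 0.0315]
ee_rot: [2.872, 1.273, 0.003]
ft_force: [-2.6, -1.5, 6.6]
grip_width: 0.633
grasp_force: 61.9
time: 15.0
position: [0.4741, 0.0774, 0.1374]
ee_rot: [2.872, 1.273, 0.002]
ft_force: [0.9, 0.9, -1.8]
grip_width: 0.635
grasp_force: 63.8
go [-221.7  297.8  107.4] [ 0.  -0.1 -0.2] t 15.0
```

```bash
python3 -m inch '[[[-14,19,0],[0,0,0],0.6],[[-38,51,0],[0,0,0],0.6],[[-64,86,0],[0,0,0],0.6],[[-90,121,0],[0,0,0],0.6],[[-116,156,0],[0,0,0],0.6],[[-142,191,0],[0,0,0],0.6],[[-168,226,0],[0,0,0],0.6],[[-192,258,0],[0,0,0],0.6]]'
python3 -m inch '[[[-20,27,0],[0,0,0],0.6],[[-29,39,0],[0,0,0],0.6],[[-30,40,0],[0,0,0],0.6],[[-30,40,0],[0,0,0],0.6],[[-30,40,20],[0,0,0],0.6],[[-30,40,50],[0,0,0],0.6],[[-30,40,80],[0,0,0],0.6],[[-30,40,95],[0,0,0],0.6]]'
python3 - <<'E'
from h import *
go(546,-286.8,30,48)
E
```

```text
time: 15.8
position: [0.5364, -0.2403, 0.1362]
ee_rot: [2.871, 1.272, 0.001]
ft_force: [0.6, 1.2, -1.8]
grip_width: 0.631
grasp_force: 63.9
time: 16.6
position: [0.5441, -0.2845, 0.0379]
ee_rot: [-2.868, -1.274, 0.004]
ft_force: [0.4, 0.4, -1.8]
grip_width: 0.632
grasp_force: 63.8
go [-0.4  3.   7.9] [-0.2  0.  -0.1] t 16.6
```

```bash
python3 -m inch '[[[0,0,3],[0,0,0],0.6],[[0,0,5],[0,0,0],0.6],[[0,0,6],[0,0,0],0.6],[[0,0,7],[0,0,0],0.6],[[0,0,7.5],[0,0,0],0.6],[[0,0,8],[0,0,0],0.6],[[0,0,8],[0,0,0],0.6],[[0,0,8],[0,0,0],0.6]]'
```

```text
time: 17.4
position: [0.5457, -0.2873, 0.0322]
ee_rot: [2.872, 1.273, 0.0]
ft_force: [0.5, -0.6, -1.3]
grip_width: 0.637
grasp_force: 63.8
```

```bash
python3 -m inch '[[[0,0,1],[0,0,0],0.6],[[0,0,2],[0,0,0],0.6],[[0,0,2.5],[0,0,0],0.6],[[0,0,2.5],[0,0,0],0.6],[[0,0,2.5],[0,0,0],0.6],[[0,0,2.5],[0,0,0],0.6],[[0,0,2.5],[0,0,0],0.6],[[0,0,2.5],[0,0,0],0.6]]'
python3 - <<'E'
from h import *
go(546,-286.8,130,48)
E
```

```text
time: 18.2
position: [0.5458, -0.2873, 0.0315]
ee_rot: [2.872, 1.273, 0.0]
ft_force: [-6.9, 2.5, 17.5]
grip_width: 0.631
grasp_force: 65.9
go [  0.5  -0.2 -98.5] [ 0.  -0.  -0.2] t 18.2
```

```bash
python3 -m inch '[[[0,0,0],[0,0,0],0.3],[[0,0,0],[0,0,0],0],[[0,0,0],[0,0,0],0],[[0,0,0],[0,0,0],0],[[0,0,-35],[0,0,0],0],[[0,0,-75],[0,0,0],0],[[20,-11,-115],[0,0,4],0],[[45,-26,-150],[0,0,10],0]]'
python3 -m inch '[[[35,-20,-20],[0,0,6],0],[[70,-40,-20],[0,0,12],0],[[105,-60,-20],[0,0,18],0],[[140,-80,-20],[0,0,24],0],[[175,-100,-20],[0,0,28],0],[[205,-117,-20],[0,0,31],0],[[219,-124,-20],[0,0,32],0],[[219,-124,-20],[0,0,32],0]]'
python3 - <<'E'
from h import *
go(611,9.5,200,6)
E
```

```text
time: 19.0
position: [0.5569, -0.2369, 0.1813]
ee_rot: [2.974, 1.01, 0.001]
ft_force: [1.2, -0.0, 0.6]
grip_width: 1.001
grasp_force: 0.0
time: 19.8
position: [0.6542, -0.0019, 0.1991]
ee_rot: [-3.137, -0.164, -0.0]
ft_force: [-0.2, 0.6, 0.3]
grip_width: 0.996
grasp_force: 0.0
go [-41.8 -15.9  -0.9] [-0. -0. -0.] t 19.8
```

```bash
python3 -m inch '[[[-15,-6,0],[0,0,0],0],[[-30,-12,0],[0,0,0],0],[[-42,-16,0],[0,0,0],0],[[-42,-16,0],[0,0,0],0],[[-42,-16,0],[0,0,0],0],[[-42,-16,0],[0,0,0],0],[[-42,-16,0],[0,0,0],0],[[-42,-16,0],[0,0,0],0]]'
python3 - <<'E'
from h import *
p=cam("wrist");cv2.imwrite("pics/w3.png",p["image"][:,:,::-1])
im=p["image"].astype(int)
m=((im[...,2]>im[...,0]*1.8)&(im[...,2]>70)).astype(np.uint8)
for c in cv2.findContours(m,0,1)[0]:
    if cv2.contourArea(c)>300:
        r=cv2.minAreaRect(c);print(r,np.round(1000*unproj(p,cv2.boxPoints(r),.072),1)[:,:2].tolist())
p=cam("scene");cv2.imwrite("pics/s3.png",p["image"][:,:,::-1])
E
```

```text
time: 20.6
position: [0.6106, 0.0073, 0.1995]
ee_rot: [-3.138, -0.159, -0.0]
ft_force: [0.3, 0.6, -0.6]
grip_width: 0.999
grasp_force: 0.0
((313.5, 227.0), (96.0, 13.0), 90.0) [[650.0, 18.1], [650.9, 8.8], [577.1, 1.1], [576.1, 11.2]]
```

View pics/w3.png

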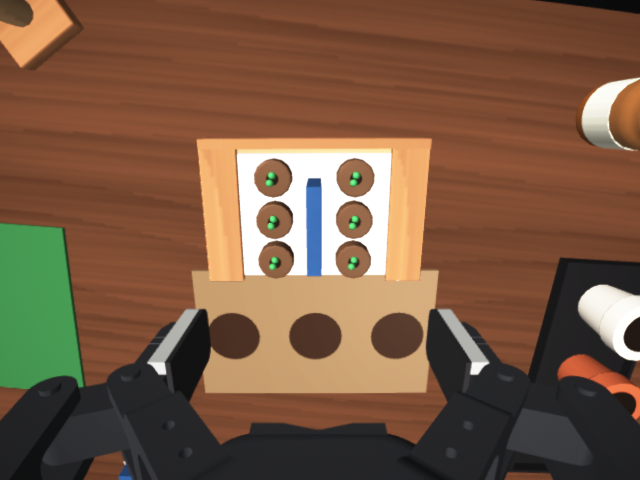

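View pics/s3.png

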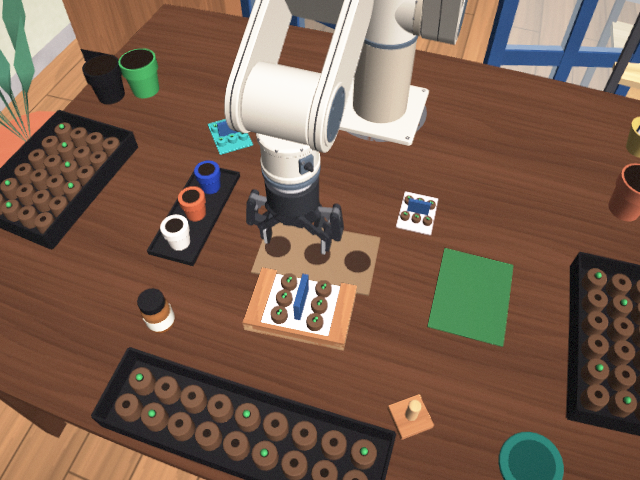

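The pots stand upright in the tray. In the wrist view the empty marks are at (234,336), (315,336) and (396,336), and the board runs along column 314, rows 186–275.

Run:
```python
from h import *
p=cam("wrist");im=p["image"].astype(int)
for u in(234,315,396):
    w=np.zeros(im.shape[:2],bool);w[305:365,u-40:u+40]=1
    m=(im.max(2)<95)&w;_,l=cv2.connectedComponents(m.astype(np.uint8));m=l==l[336,u]
    print("mark",mcen(m),m.sum(),np.round(1000*unproj(p,[mcen(m)],.004),1)[0,:2])
print("board ends",np.round(1000*unproj(p,[(306.5,275),(321.5,275),(306.5,187),(321.5,187)],.072),1)[:,:2].tolist())
p=cam("scene");im=p["image"].astype(int)
m=(im[...,1]>1.4*im[...,0])&(im[...,1]>1.3*im[...,2])&(im[...,1]>60);m[:,:420]=0;m[:240]=0;m[350:]=0;m[:,525:]=0
m=big(m);print("mat",rect(p,m,.004),m.sum())
print("blk:",np.round(1000*unproj(p,[(284,245)],.004)))
im=im
m=(im[...,2]>im[...,0]*1.6)&(im[...,2]>60);m[:270]=0;m[325:]=0;m[:,:285]=0;m[:,315:]=0
m=big(m);a=mcen(m)
X=box(.07,.012,.019,.072)
f=least_squares(lambda q:cen(p,moved(X,q[0],q[1],np.radians(6)))-a,[.61,.009],x_scale=.01,diff_step=1e-4).x
print("board scene",f*1000,m.sum())
```

```text
mark [223.22954634 336.22605661] 2579 [472.1  90.2]
mark [315.06077659 335.37647721] 1777 [483.   -3.8]
mark [396.74320416 335.23192597] 1729 [491.6 -87.4]
board ends [[575.8, 11.7], [577.0, 0.1], [643.9, 18.0], [645.1, 7.2]]
mat ((476.4853210449219, 315.7678527832031), (190.3873291015625, 144.1367950439453), 1.3149621486663818) 6055
blk: [[484. -77.   4.]]
board scene [609.97897532   7.93406117] 378
```

```bash
python3 -m inch '[[[0.6,-2,30],[0,0,0],0],[[0.6,-2,65],[0,0,0],0],[[0.6,-2,100],[0,0,0],0],[[0.6,-2,130],[0,0,0],0],[[0.6,-2,145],[0,0,0],0],[[0.6,-2,145],[0,0,0],0],[[0.6,-2,145],[0,0,0],0],[[0.6,-2,145],[0,0,0],0]]'
python3 - <<'E'
from h import *
go(611,9.3,44,5.87)
E
```

```text
time: 21.6
position: [0.6119, 0.0095, 0.0562]
ee_rot: [3.137, 0.159, 0.005]
ft_force: [0.5, 0.7, 0.2]
grip_width: 1.002
grasp_force: 0.0
go [-1.   0.1 12.2] [ 0.  -0.2 -0.1] t 21.6
```

```bash
python3 -m inch '[[[0,0,6],[0,0,0],0.2],[[0,0,10],[0,0,0],0.4],[[0,0,11],[0,0,0],0.6],[[0,0,11],[0,0,0],0.7],[[0,0,11],[0,0,0],0.75],[[0,0,11],[0,0,0],0.75],[[0,0,11],[0,0,0],0.75],[[0,0,11],[0,0,0],0.75]]'
python3 - <<'E'
from h import *
s=readout.observe();print(s["position"],s["ft_force"]);go(611,9.3,44,5.87)
p=cam("wrist");cv2.imwrite("pics/w4.png",p["image"][:,:,::-1])
E
```

```text
time: 22.4
position: [0.6107, 0.0095, 0.0436]
ee_rot: [3.138, 0.159, 0.0]
ft_force: [-0.6, 0.4, -0.1]
grip_width: 0.248
grasp_force: 0.0
[0.61067242 0.00952991 0.0436037 ] [-0.62910531  0.41188022 -0.05228382]
go [ 0.3  0.3 -0.4] [ 0.  -0.  -0.1] t 22.4
```

View pics/w4.png

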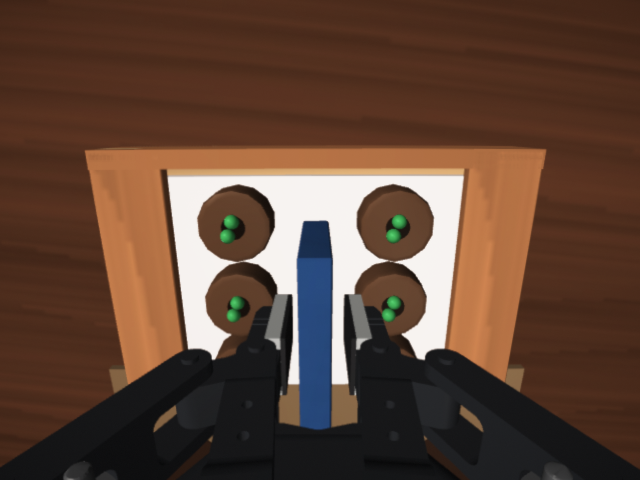

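The fingers straddle the blue board: it is at column 315, the pads are at 285 and 350, and the axes are aligned. Next I close on it.

```bash
python3 -m inch '[[[0,0,0],[0,0,0],0.85],[[0,0,0],[0,0,0],0.95],[[0,0,0],[0,0,0],0.95],[[0,0,0],[0,0,0],0.95],[[0,0,0],[0,0,0],0.95],[[0,0,-0.4],[0,0,0],0.95],[[0,0,-0.8],[0,0,0],0.95],[[0,0,-0.8],[0,0,0],0.95]]'
python3 - <<'E'
from h import *
s=readout.observe();print(s["position"],s["ft_force"],s["moment"]);go(612.3,9.5,44,5.87);go(612.3-132*.9948,9.5-132*.1023,44,5.87)
E
```

```text
time: 23.25
position: [0.6102, 0.0094, 0.0439]
ee_rot: [3.137, 0.159, -0.001]
ft_force: [0.7, 0.5, -1.3]
grip_width: 0.131
grasp_force: 58.6
[0.61020461 0.00940708 0.04389644] [ 0.72206124  0.54137029 -1.2656427 ] [-0.05203609  0.0183324   0.014593  ]
go [ 2.1  0.1 -0.1] [ 0.   0.1 -0.1] t 23.25
go [-129.9    0.2    0. ] [ 0.   0.1 -0.1] t 23.25
```

```bash
python3 -m inch '[[[-3,0,0],[0,0,0],0.95],[[-8,0,0],[0,0,0],0.95],[[-15,0,0],[0,0,0],0.95],[[-23,0,0],[0,0,0],0.95],[[-31,0,0],[0,0,0],0.95],[[-39,0,0],[0,0,0],0.95],[[-47,0,0],[0,0,0],0.95],[[-55,0,0],[0,0,0],0.95]]'
python3 -c "
from h import *
s=readout.observe();print(s['ft_force'],s['moment']);go(612.3-132*.9948,9.5-132*.1023,44,5.87)"
```

```text
time: 24.05
position: [0.5552, 0.0039, 0.0444]
ee_rot: [3.138, 0.159, 0.0]
ft_force: [0.1, -0.1, -1.7]
grip_width: 0.13
grasp_force: 58.6
[ 0.1050687  -0.09574174 -1.74150695] [0.01793678 0.03124338 0.03045723]
go [-74.6   0.3   0.4] [ 0.  -0.  -0.1] t 24.05
```

```bash
python3 -m inch '[[[-8,0,0],[0,0,0],0.95],[[-18,0,0],[0,0,0],0.95],[[-28,0,0],[0,0,0],0.95],[[-38,0,0],[0,0,0],0.95],[[-49,0,0],[0,0,0],0.95],[[-60,0,0],[0,0,0],0.95],[[-70,0,0],[0,0,0],0.95],[[-78,0,0],[0,0,0],0.95]]'
python3 -m inch '[[[0,0,0],[0,0,0],0.95],[[0,0,-5],[0,0,0],0.95],[[0,0,-15],[0,0,0],0.95],[[0,0,-30],[0,0,0],0.95],[[0,0,-45],[0,0,0],0.95],[[0,0,-60],[0,0,0],0.95],[[0,0,-70],[0,0,0],0.95],[[0,0,-70],[0,0,0],0.95]]'
python3 - <<'E'
from h import *
s=readout.observe();print(s["ft_force"],s["moment"]);go(476.5,316.5,114,93.3-1.4)
p=cam("scene");cv2.imwrite("pics/s5.png",p["image"][:,:,::-1])
E
```

```text
time: 24.85
position: [0.4772, -0.004, 0.0443]
ee_rot: [-3.138, -0.159, 0.001]
ft_force: [0.0, 0.1, -2.1]
grip_width: 0.127
grasp_force: 58.6
time: 25.65
position: [0.4798, -0.0039, 0.1161]
ee_rot: [3.137, 0.16, 0.006]
ft_force: [0.8, 0.6, -2.6]
grip_width: 0.127
grasp_force: 58.6
[ 0.83434571  0.56450293 -2.63945186] [ 0.044215    0.023807   -0.03482241]
go [  29.3 -319.1    2. ] [  0.2  -0.1 -86.1] t 25.65
```

View pics/s5.png

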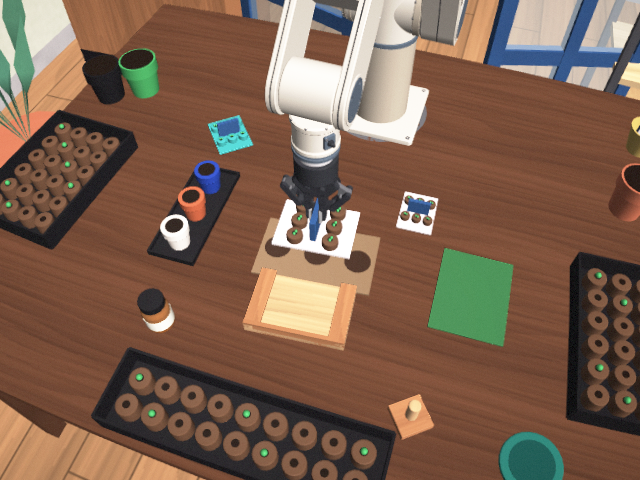

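The carrier has come level out of the case and is held over the apron. The mat is clear.

```bash
python3 -m inch '[[[3,-15,0],[0,0,-3],0.95],[[6,-40,0],[0,0,-9],0.95],[[9,-70,0],[0,0,-15],0.95],[[12,-100,0],[0,0,-22],0.95],[[15,-130,0],[0,0,-29],0.95],[[18,-160,0],[0,0,-36],0.95],[[20,-185,0],[0,0,-42],0.95],[[21,-200,0],[0,0,-46],0.95]]'
python3 -c "
from h import *
go(476.5,316.5,114,92)"
```

```text
time: 26.5
position: [0.4785, 0.1988, 0.1135]
ee_rot: [-2.822, -1.38, 0.001]
ft_force: [-0.1, 0.4, -2.0]
grip_width: 0.125
grasp_force: 58.7
go [ 91.6 -73.8  -0.5] [ -0.    0.  -39.9] t 26.5
```

```bash
python3 -m inch '[[[15,-12,0],[0,0,-7],0.95],[[32,-26,0],[0,0,-14],0.95],[[50,-40,0],[0,0,-21],0.95],[[67,-54,0],[0,0,-28],0.95],[[80,-65,0],[0,0,-34],0.95],[[88,-71,0],[0,0,-38],0.95],[[91.5,-74,0],[0,0,-40],0.95],[[91.5,-74,0],[0,0,-40],0.95]]'
python3 - <<'E'
from h import *
go(476.5,316.5,114,92)
p=cam("wrist");cv2.imwrite("pics/w6.png",p["image"][:,:,::-1]);np.savez("w6.npz",K=p["K"],D=p["D"],r=p["rvec"],t=p["tvec"])
p=cam("scene");cv2.imwrite("pics/s6.png",p["image"][:,:,::-1])
E
```

```text
time: 27.3
position: [0.4769, 0.315, 0.1136]
ee_rot: [-2.185, -2.257, 0.002]
ft_force: [-0.0, 0.4, -2.4]
grip_width: 0.132
grasp_force: 58.7
go [ 1.5 -0.3 -0.4] [-0.1  0.  -0.2] t 27.3
```

View pics/w6.png

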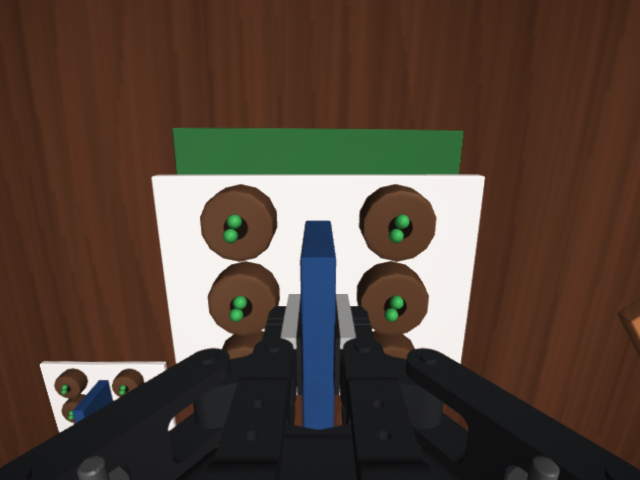

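The mat's far edge runs from (174,128) to (463,131), and the carrier's far plate edge from (152,176) to (484,176).

Run:
```python
from h import *
d=np.load("w6.npz");p=dict(K=d["K"],D=d["D"],rvec=d["r"],tvec=d["t"])
a=1000*unproj(p,[(173.5,128),(463,131)],.004)[:,:2];b=1000*unproj(p,[(152,175.5),(484.5,176)],.0886)[:,:2]
for q,h in((a,72.5),(b,55)):
    e=q[1]-q[0];u=e/np.hypot(*e);n=np.array([u[1],-u[0]]);n=n if n[1]<0 else -n
    print(np.round(q,1).tolist(),"len",np.hypot(*e),"yaw",np.degrees(np.arctan2(u[1],u[0])),"centre",q.mean(0)+n*h)
im=cv2.imread("pics/scene0.png")[:,:,::-1].astype(int);p=cam("scene")
m=(im[...,1]>1.3*im[...,0])&(im[...,1]>1.2*im[...,2])&(im[...,1]>55);m[:,:420]=0;m[:240]=0;m[350:]=0;m[:,525:]=0
m=big(m);c=max(cv2.findContours(m.astype(np.uint8),0,1)[0],key=len)
q=cv2.approxPolyDP(c,8,True)[:,0];print(q.tolist(),np.round(1000*unproj(p,q,.004)[:,:2],1).tolist())
```

```text
[[380.4, 386.7], [569.1, 391.0]] len 188.74397607656604 yaw 1.2967684264039756 centre [476.40189776 316.35685364]
[[400.6, 366.6], [549.9, 371.3]] len 149.4142919989037 yaw 1.7813087159639087 centre [476.93326536 313.99097308]
[[445, 248], [428, 326], [502, 346], [512, 265]] [[383.9, 243.4], [572.0, 247.8], [569.8, 388.9], [381.8, 384.1]]
```

```bash
python3 -m inch '[[[1,0,0],[0,0,0.2],0.95],[[2.2,0.3,10],[0,0,0.4],0.95],[[2.2,0.3,25],[0,0,0.4],0.95],[[2.2,0.3,40],[0,0,0.4],0.95],[[2.2,0.3,55],[0,0,0.4],0.95],[[2.2,0.3,66],[0,0,0.4],0.95],[[2.2,0.3,72],[0,0,0.4],0.95],[[2.2,0.3,74],[0,0,0.4],0.95]]'
python3 -m inch '[[[0,0,0.5],[0,0,0],0.95],[[0,0,1],[0,0,0],0.95],[[0,0,1.4],[0,0,0],0.95],[[0,0,1.8],[0,0,0],0.95],[[0,0,2.2],[0,0,0],0.95],[[0,0,2.6],[0,0,0],0.95],[[0,0,2.6],[0,0,0],0.95],[[0,0,2.6],[0,0,0],0.95]]'
python3 -c "
from h import *
s=readout.observe();print(s['position'],s['ft_force'],s['moment']);go(476.5,316.5,36,91.4)"
```

```text
time: 28.25
position: [0.4771, 0.3168, 0.0392]
ee_rot: [-2.194, -2.248, 0.002]
ft_force: [0.3, -1.0, -2.5]
grip_width: 0.13
grasp_force: 58.7
time: 29.05
position: [0.4775, 0.3171, 0.0377]
ee_rot: [-2.194, -2.249, -0.0]
ft_force: [0.9, -0.2, -2.2]
grip_width: 0.132
grasp_force: 58.7
[0.47754044 0.31705094 0.03772704] [ 0.87695716 -0.2236701  -2.20501783] [ 0.0168402  -0.03782298  0.02360756]
go [-0.5 -1.1  1.7] [ 0. -0.  0.] t 29.05
```

```bash
python3 -m inch '[[[0,-0.8,0.3],[0,0,0],0.95],[[0,-0.8,0.7],[0,0,0],0.95],[[0,-0.8,1.1],[0,0,0],0.95],[[0,-0.8,1.5],[0,0,0],0.95],[[0,-0.8,1.8],[0,0,0],0.95],[[0,-0.8,2],[0,0,0],0.95],[[0,-0.8,2],[0,0,0],0.95],[[0,-0.8,2],[0,0,0],0.95]]'
python3 -c "
from h import *
s=readout.observe();print(s['position'],s['ft_force'],s['moment']);go(476.5,316.5,36,91.4)"
```

```text
time: 29.85
position: [0.4767, 0.317, 0.0357]
ee_rot: [-2.194, -2.249, 0.0]
ft_force: [0.1, -0.3, -2.5]
grip_width: 0.132
grasp_force: 58.8
[0.47674147 0.3170038  0.03572226] [ 0.05197761 -0.33424195 -2.4544799 ] [0.01431379 0.0400333  0.05349785]
go [-0.5 -0.3 -0.3] [-0.  0.  0.] t 29.85
```

Still hanging, so I creep down until it touches.

```bash
python3 -m inch '[[[0,0,0.3],[0,0,0],0.95],[[0,0,0.5],[0,0,0],0.95],[[0,0,0.8],[0,0,0],0.95],[[0,0,1],[0,0,0],0.95],[[0,0,1],[0,0,0],0.95],[[0,0,1],[0,0,0],0.95],[[0,0,1],[0,0,0],0.95],[[0,0,1],[0,0,0],0.95]]'
python3 -c "
from h import *
s=readout.observe();print(s['position'],s['ft_force'],s['moment'])"
```

```text
time: 30.65
position: [0.4768, 0.317, 0.0357]
ee_rot: [2.194, 2.249, 0.0]
ft_force: [-2.5, -2.3, 10.4]
grip_width: 0.129
grasp_force: 60.6
[0.47675841 0.31700644 0.0356997 ] [-2.46776301 -2.33519969 10.44870494] [-0.34178881  0.54516664 -0.01650997]
```

```bash
python3 -m inch '[[[0,0,-0.4],[0,0,0],0.95],[[0,0,-0.8],[0,0,0],0.95],[[0,0,-0.8],[0,0,0],0.8],[[0,0,-0.8],[0,0,0],0.6],[[0,0,-0.8],[0,0,0],0.5],[[0,0,-0.8],[0,0,0],0.5],[[0,0,-20],[0,0,0],0.5],[[0,0,-50],[0,0,0],0.3]]'
python3 -m inch '[[[-5,0,-40],[0,0,0],0],[[-15,0,-80],[0,0,0],0],[[-40,0,-110],[0,0,0],0],[[-60,0,-130],[0,0,0],0],[[-60,0,-130],[0,0,0],0],[[-60,0,-130],[0,0,0],0],[[-60,0,-130],[0,0,0],0],[[-60,0,-130],[0,0,0],0]]'
python3 - <<'E'
from h import *
p=cam("wrist");cv2.imwrite("pics/w7.png",p["image"][:,:,::-1]);np.savez("w7.npz",K=p["K"],D=p["D"],r=p["rvec"],t=p["tvec"])
im=p["image"].astype(int)
m=im.min(2)>150;m=big(m);c=max(cv2.findContours(m.astype(np.uint8),0,1)[0],key=len);print(cv2.boundingRect(c))
m2=(im[...,1]>1.3*im[...,0])&(im[...,1]>1.2*im[...,2])&(im[...,1]>55);m2=cv2.morphologyEx((m|m2).astype(np.uint8),2,np.ones((5,5)));m2=big(m2)
print("mat",rect(p,m2,.004),"carrier",rect(p,m,.011))
E
```

```text
time: 31.45
position: [0.4754, 0.3162, 0.0835]
ee_rot: [-2.193, -2.248, 0.006]
ft_force: [0.4, 0.7, 0.3]
grip_width: 0.652
grasp_force: 0.0
time: 32.25
position: [0.4776, 0.2574, 0.2134]
ee_rot: [-2.192, -2.249, 0.003]
ft_force: [-0.5, 0.1, 0.5]
grip_width: 0.998
grasp_force: 0.0
(233, 81, 174, 126)
mat ((476.14422607421875, 317.0112609863281), (189.81752014160156, 144.77560424804688), 1.3843086957931519) carrier ((476.9061584472656, 316.4413757324219), (150.23529052734375, 109.32210540771484), 1.484431266784668)
```

View pics/w7.png

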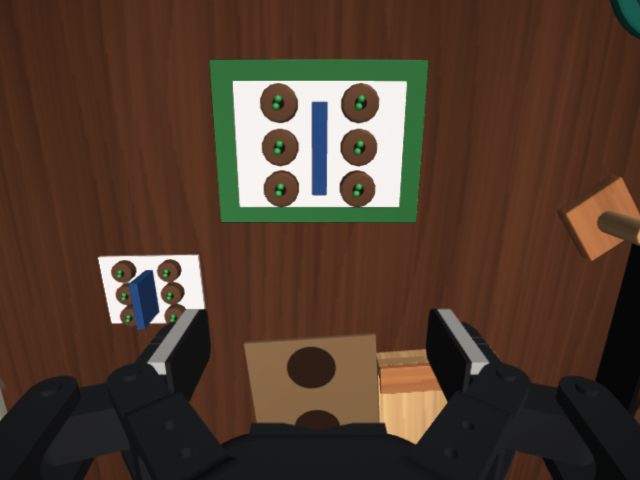

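The carrier is flat on the mat with even green margins: centre offset under 1 mm, angle off by 0.1°. Next I put the pots back.

```bash
python3 -m inch '[[[-40,5,0],[0,0,5],0],[[-88,9,0],[0,0,11],0],[[-136,14,0],[0,0,17],0],[[-184,19,0],[0,0,23],0],[[-232,24,0],[0,0,29],0],[[-280,28,0],[0,0,35],0],[[-328,33,0],[0,0,40],0],[[-376,38,0],[0,0,43.4],0]]'
python3 -c "
from h import *
go(545.8,-287.3,130,48)"
```

```text
time: 33.1
position: [0.5254, -0.1195, 0.214]
ee_rot: [-2.871, -1.274, 0.001]
ft_force: [1.3, 0.7, -0.7]
grip_width: 0.999
grasp_force: 0.0
go [-110.8  127.8   83.9] [-0.1  0.  -0.1] t 33.1
```

```bash
python3 -m inch '[[[-25,29,5],[0,0,0],0],[[-52,60,30],[0,0,0],0],[[-80,92,55],[0,0,0],0],[[-102,118,75],[0,0,0],0],[[-110,128,84],[0,0,0],0],[[-110,128,84],[0,0,0],0],[[-110,128,84],[0,0,0],0],[[-110,128,84],[0,0,0],0]]'
python3 -c "
from h import *
go(545.8,-287.3,31,48)"
```

```text
time: 33.9
position: [0.5475, -0.2839, 0.1315]
ee_rot: [2.869, 1.28, 0.001]
ft_force: [-0.7, -0.3, -1.0]
grip_width: 1.001
grasp_force: 0.0
go [ -3.7   0.9 100.5] [ 0.  -0.   0.1] t 33.9
```

```bash
python3 -m inch '[[[-3,0,25],[0,0,0],0],[[-3,0,55],[0,0,0],0],[[-3,0,80],[0,0,0],0],[[-3,0,95],[0,0,0],0],[[-3,0,100],[0,0,0],0],[[-3,0,100],[0,0,0],0],[[-3,0,100],[0,0,0],0],[[-3,0,100],[0,0,0],0]]'
python3 -c "
from h import *
go(545.8,-287.3,31,48)"
```

```text
time: 34.7
position: [0.5459, -0.2879, 0.032]
ee_rot: [2.868, 1.278, 0.002]
ft_force: [0.4, 0.5, 0.4]
grip_width: 1.0
grasp_force: 0.0
go [ 0.4 -0.5  1. ] [ 0.1 -0.   0. ] t 34.7
```

```bash
python3 -m inch '[[[0.4,-0.4,1],[0,0,0],0.2],[[0.4,-0.4,1],[0,0,0],0.5],[[0.4,-0.4,1],[0,0,0],0.6],[[0.4,-0.4,1],[0,0,0],0.6],[[0.4,-0.4,1],[0,0,0],0.6],[[0.4,-0.4,1],[0,0,0],0.6],[[0.4,-0.4,1],[0,0,0],0.6],[[0.4,-0.4,1],[0,0,0],0.6]]'
python3 -m inch '[[[0,0,-10],[0,0,0],0.6],[[0,0,-35],[0,0,0],0.6],[[0,0,-70],[0,0,0],0.6],[[10,-13,-95],[0,0,0],0.6],[[30,-40,-105],[0,0,0],0.6],[[54,-72,-105],[0,0,0],0.6],[[80,-107,-105],[0,0,0],0.6],[[106,-142,-105],[0,0,0],0.6]]'
python3 -m inch '[[[26,-35,0],[0,0,0],0.6],[[52,-70,0],[0,0,0],0.6],[[78,-105,0],[0,0,0],0.6],[[100,-134,0],[0,0,0],0.6],[[114,-152,0],[0,0,0],0.6],[[117,-156,0],[0,0,0],0.6],[[117,-156,0],[0,0,0],0.6],[[117,-156,0],[0,0,0],0.6]]'
python3 -c "
from h import *
go(473.2,78.5,32,48)"
```

```text
time: 35.5
position: [0.5452, -0.2871, 0.0305]
ee_rot: [2.87, 1.278, 0.001]
ft_force: [-1.0, 1.0, 6.3]
grip_width: 0.637
grasp_force: 62.4
time: 36.3
position: [0.5098, -0.1119, 0.1354]
ee_rot: [2.87, 1.277, 0.001]
ft_force: [1.0, 0.1, -1.4]
grip_width: 0.635
grasp_force: 63.7
time: 37.1
position: [0.4729, 0.0775, 0.1349]
ee_rot: [2.87, 1.278, 0.0]
ft_force: [-0.1, -0.6, -0.9]
grip_width: 0.638
grasp_force: 63.7
go [  0.9  -0.5 102.9] [ 0. -0. -0.] t 37.1
```

```bash
python3 -m inch '[[[1,-0.5,20],[0,0,0],0.6],[[1,-0.5,45],[0,0,0],0.6],[[1,-0.5,70],[0,0,0],0.6],[[1,-0.5,85],[0,0,0],0.6],[[1,-0.5,90],[0,0,0],0.6],[[1,-0.5,90],[0,0,0],0.6],[[1,-0.5,90],[0,0,0],0.6],[[1,-0.5,90],[0,0,0],0.6]]'
python3 - <<'E'
from h import *
go(473.2,78.5,31,48)
s=readout.observe();p=cam("wrist");im=p["image"].astype(int)
cv2.imwrite("pics/w8.png",p["image"][:,:,::-1])
for t in nets.trace(p,"pot_white")[:2]:
    m=big(t["pixels"]);print(t["confidence"],t["pixel"],m.sum())
v,u=339,318
m=im.max(2)<60;w=np.zeros(m.shape,bool);w[260:420,230:400]=1
_,l=cv2.connectedComponents((m&w).astype(np.uint8));k=l[350,318];q=l==k
c=max(cv2.findContours(q.astype(np.uint8),0,1)[0],key=len);W=unproj(p,c[:,0],s["position"][2]-.0265+.054)[:,:2]*1000
print(q.sum(),cv2.minEnclosingCircle(W.astype(np.float32)),s["position"])
E
```

```text
time: 37.9
position: [0.4738, 0.0791, 0.0456]
ee_rot: [2.87, 1.277, 0.003]
ft_force: [0.1, 1.0, -2.1]
grip_width: 0.632
grasp_force: 63.6
go [-0.8 -0.1 14.6] [ 0.1 -0.1 -0. ] t 37.9
0.94 [316.8, 336.6] 21017
8188 ((473.0102233886719, 77.3848876953125), 19.62051773071289) [0.47378504 0.07907597 0.04559802]
```

View pics/w8.png

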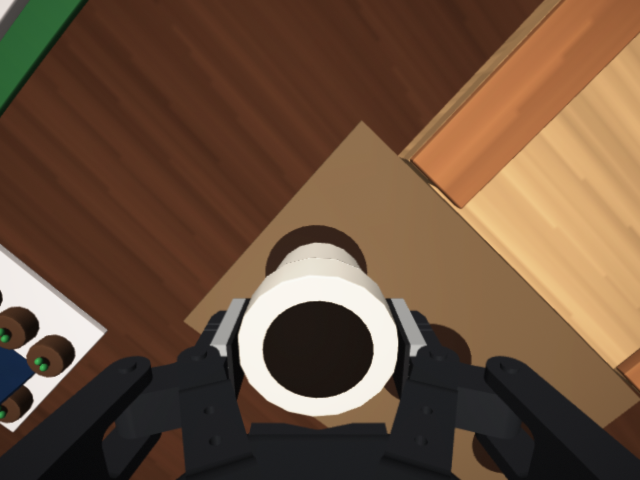

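The white pot is held centred (318,348), with its mark showing just behind it (316,260). The pot is over its mark.

```bash
python3 -m inch '[[[0,0,6],[0,0,0],0.6],[[0,0,10],[0,0,0],0.6],[[0,0,12],[0,0,0],0.6],[[0,0,13.5],[0,0,0],0.6],[[0,0,14.5],[0,0,0],0.6],[[0,0,15],[0,0,0],0.6],[[0,0,15],[0,0,0],0.6],[[0,0,15],[0,0,0],0.6]]'
```

```text
time: 38.8
position: [0.4729, 0.0793, 0.0305]
ee_rot: [-2.87, -1.278, 0.0]
ft_force: [-2.2, -0.9, 10.6]
grip_width: 0.635
grasp_force: 64.9
```

```bash
python3 -m inch '[[[0,0,0],[0,0,0],0.3],[[0,0,0],[0,0,0],0],[[0,0,0],[0,0,0],0],[[0,0,0],[0,0,0],0],[[0,0,-40],[0,0,0],0],[[0,0,-80],[0,0,0],0],[[-30,26,-100],[0,0,0],0],[[-65,56,-100],[0,0,0],0]]'
python3 -m inch '[[[-35,30,0],[0,0,0],0],[[-70,61,0],[0,0,0],0],[[-105,92,0],[0,0,0],0],[[-140,122,0],[0,0,0],0],[[-175,153,0],[0,0,0],0],[[-200,175,0],[0,0,0],0],[[-212,186,0],[0,0,0],0],[[-212,186,0],[0,0,0],0]]'
python3 - <<'E'
from h import *
go(466.8,-289.1,30,48)
E
```

```text
time: 39.6
position: [0.4735, -0.0065, 0.1327]
ee_rot: [2.865, 1.282, 0.009]
ft_force: [1.4, -0.4, -0.0]
grip_width: 0.996
grasp_force: 0.0
time: 40.4
position: [0.4675, -0.2902, 0.1295]
ee_rot: [2.871, 1.274, 0.0]
ft_force: [0.5, 0.3, 0.6]
grip_width: 1.0
grasp_force: 0.0
go [ 0.3 -1.3 99.5] [ 0.  -0.  -0.1] t 40.4
```

```bash
python3 -m inch '[[[0,0,25],[0,0,0],0],[[0,0,55],[0,0,0],0],[[0,0,80],[0,0,0],0],[[0,0,95],[0,0,0],0],[[0,0,99],[0,0,0],0],[[0,0,99],[0,0,0],0],[[0,0,99],[0,0,0],0],[[0,0,99],[0,0,0],0]]'
python3 -c "
from h import *
go(466.8,-289.1,30,48)"
```

```text
time: 41.2
position: [0.4683, -0.2889, 0.0318]
ee_rot: [2.868, 1.278, 0.002]
ft_force: [-0.3, 0.5, 0.3]
grip_width: 0.999
grasp_force: 0.0
go [-1.2 -1.   1.8] [ 0.1 -0.   0. ] t 41.2
```

```bash
python3 -m inch '[[[-1.2,-1,1.5],[0,0,0],0],[[-1.2,-1,1.5],[0,0,0],0.2],[[-1.2,-1,1.5],[0,0,0],0.5],[[-1.2,-1,1.5],[0,0,0],0.6],[[-1.2,-1,1.5],[0,0,0],0.6],[[-1.2,-1,1.5],[0,0,0],0.6],[[-1.2,-1,1.5],[0,0,0],0.6],[[-1.2,-1,1.5],[0,0,0],0.6]]'
python3 -m inch '[[[0,0,-10],[0,0,0],0.6],[[0,0,-35],[0,0,0],0.6],[[0,0,-70],[0,0,0],0.6],[[10,-8,-95],[0,0,0],0.6],[[35,-28,-105],[0,0,0],0.6],[[65,-52,-105],[0,0,0],0.6],[[98,-79,-105],[0,0,0],0.6],[[131,-106,-105],[0,0,0],0.6]]'
python3 -m inch '[[[33,-26,0],[0,0,0],0.6],[[63,-50,0],[0,0,0],0.6],[[83,-66,0],[0,0,0],0.6],[[92,-73,0],[0,0,0],0.6],[[92,-73,0],[0,0,0],0.6],[[92,-73,15],[0,0,0],0.6],[[92,-73,40],[0,0,0],0.6],[[92,-73,60],[0,0,0],0.6]]'
python3 -c "
from h import *
go(482.9,-3.6,31,48)"
```

```text
time: 42.0
position: [0.4662, -0.2889, 0.0299]
ee_rot: [2.87, 1.278, 0.0]
ft_force: [-0.3, 0.8, 6.5]
grip_width: 0.635
grasp_force: 61.9
time: 42.8
position: [0.4748, -0.1193, 0.135]
ee_rot: [2.87, 1.277, 0.001]
ft_force: [0.6, 0.9, -0.9]
grip_width: 0.635
grasp_force: 63.5
time: 43.6
position: [0.4822, -0.0046, 0.0737]
ee_rot: [2.87, 1.276, 0.001]
ft_force: [-0.4, 1.0, -2.2]
grip_width: 0.635
grasp_force: 63.6
go [ 1.2 -0.2 42.7] [ 0. -0. -0.] t 43.6
```

```bash
python3 -m inch '[[[0.8,-0.2,15],[0,0,0],0.6],[[0.8,-0.2,28],[0,0,0],0.6],[[0.8,-0.2,36],[0,0,0],0.6],[[0.8,-0.2,40],[0,0,0],0.6],[[0.8,-0.2,41],[0,0,0],0.6],[[0.8,-0.2,42],[0,0,0],0.6],[[0.8,-0.2,42],[0,0,0],0.6],[[0.8,-0.2,42],[0,0,0],0.6]]'
python3 -c "
from h import *
go(482.9,-3.6,31,48)"
```

```text
time: 44.4
position: [0.4829, -0.0025, 0.0327]
ee_rot: [2.869, 1.278, 0.001]
ft_force: [-0.3, 0.9, -1.5]
grip_width: 0.635
grasp_force: 63.5
go [-0.8  0.8  1.7] [ 0. -0.  0.] t 44.4
```

```bash
python3 -m inch '[[[-0.8,0.7,0.5],[0,0,0],0.6],[[-0.8,0.7,1],[0,0,0],0.6],[[-0.8,0.7,1.5],[0,0,0],0.6],[[-0.8,0.7,2],[0,0,0],0.6],[[-0.8,0.7,2.5],[0,0,0],0.6],[[-0.8,0.7,3],[0,0,0],0.6],[[-0.8,0.7,3],[0,0,0],0.6],[[-0.8,0.7,3],[0,0,0],0.6]]'
```

```text
time: 45.2
position: [0.4826, -0.0036, 0.0298]
ee_rot: [2.87, 1.278, 0.0]
ft_force: [-1.9, 0.1, 9.1]
grip_width: 0.637
grasp_force: 64.4
```

```bash
python3 -m inch '[[[0,0,0],[0,0,0],0.3],[[0,0,0],[0,0,0],0],[[0,0,0],[0,0,0],0],[[0,0,0],[0,0,0],0],[[0,0,-40],[0,0,0],0],[[0,0,-80],[0,0,0],0],[[-40,17,-100],[0,0,0],0],[[-80,35,-100],[0,0,0],0]]'
python3 -m inch '[[[-40,17,0],[0,0,0],0],[[-82,36,0],[0,0,0],0],[[-124,54,0],[0,0,0],0],[[-160,69,0],[0,0,0],0],[[-185,80,0],[0,0,0],0],[[-198,86,0],[0,0,0],0],[[-198,86,0],[0,0,0],0],[[-198,86,0],[0,0,0],0]]'
python3 - <<'E'
from h import *
go(386.7,-291.7,30,48)
E
```

```text
time: 46.0
position: [0.4571, -0.0871, 0.1321]
ee_rot: [2.864, 1.282, 0.008]
ft_force: [0.7, -0.5, -0.1]
grip_width: 0.999
grasp_force: 0.0
time: 46.8
position: [0.3865, -0.2905, 0.129]
ee_rot: [-2.869, -1.277, 0.0]
ft_force: [-0.6, 0.5, -0.3]
grip_width: 0.996
grasp_force: 0.0
go [-0.8  1.  99. ] [-0. -0. -0.] t 46.8
```

```bash
python3 -m inch '[[[-0.5,0.5,25],[0,0,0],0],[[-0.5,0.5,55],[0,0,0],0],[[-0.5,0.5,80],[0,0,0],0],[[-0.5,0.5,95],[0,0,0],0],[[-0.5,0.5,99],[0,0,0],0],[[-0.5,0.5,99],[0,0,0],0],[[-0.5,0.5,99],[0,0,0],0],[[-0.5,0.5,99],[0,0,0],0]]'
python3 -c "
from h import *
go(386.7,-291.7,30,48)"
```

```text
time: 47.6
position: [0.3872, -0.2921, 0.0311]
ee_rot: [2.868, 1.278, 0.001]
ft_force: [-0.4, 0.0, -0.0]
grip_width: 1.0
grasp_force: 0.0
go [-0.1 -0.6  1.1] [ 0.1 -0.   0. ] t 47.6
```

```bash
python3 -m inch '[[[0,-0.5,1],[0,0,0],0],[[0,-0.5,1],[0,0,0],0.2],[[0,-0.5,1],[0,0,0],0.5],[[0,-0.5,1],[0,0,0],0.6],[[0,-0.5,1],[0,0,0],0.6],[[0,-0.5,1],[0,0,0],0.6],[[0,-0.5,1],[0,0,0],0.6],[[0,-0.5,1],[0,0,0],0.6]]'
python3 -m inch '[[[0,0,-10],[0,0,0],0.6],[[0,0,-35],[0,0,0],0.6],[[0,0,-70],[0,0,0],0.6],[[10,-3,-95],[0,0,0],0.6],[[40,-11,-105],[0,0,0],0.6],[[78,-21,-105],[0,0,0],0.6],[[118,-31,-105],[0,0,0],0.6],[[158,-42,-105],[0,0,0],0.6]]'
python3 -m inch '[[[35,-9,0],[0,0,0],0.6],[[57,-15,0],[0,0,0],0.6],[[64.5,-17,0],[0,0,0],0.6],[[64.5,-17,0],[0,0,0],0.6],[[64.5,-17,15],[0,0,0],0.6],[[64.5,-17,40],[0,0,0],0.6],[[64.5,-17,65],[0,0,0],0.6],[[64.5,-17,80],[0,0,0],0.6]]'
python3 -c "
from h import *
go(492.2,-87,31,48)"
```

```text
time: 48.4
position: [0.3862, -0.2917, 0.0299]
ee_rot: [2.87, 1.278, 0.0]
ft_force: [-2.1, 1.4, 10.0]
grip_width: 0.639
grasp_force: 61.3
time: 49.2
position: [0.4611, -0.1448, 0.1349]
ee_rot: [2.87, 1.277, 0.001]
ft_force: [1.1, -0.6, -2.3]
grip_width: 0.629
grasp_force: 63.9
time: 50.0
position: [0.4896, -0.0879, 0.0528]
ee_rot: [-2.87, -1.276, 0.003]
ft_force: [-0.1, 1.2, -2.7]
grip_width: 0.634
grasp_force: 63.8
go [ 2.4  1.4 21.8] [-0.1  0.1 -0.1] t 50.0
```

```bash
python3 -m inch '[[[1,0.7,6],[0,0,0],0.6],[[1.5,0.9,12],[0,0,0],0.6],[[1.5,0.9,16],[0,0,0],0.6],[[1.5,0.9,18],[0,0,0],0.6],[[1.5,0.9,19],[0,0,0],0.6],[[1.5,0.9,19],[0,0,0],0.6],[[1.5,0.9,19],[0,0,0],0.6],[[1.5,0.9,19],[0,0,0],0.6]]'
python3 -c "
from h import *
go(492.2,-87,31,48)"
```

```text
time: 50.8
position: [0.493, -0.0862, 0.0355]
ee_rot: [2.869, 1.278, 0.001]
ft_force: [-0.2, -0.2, -1.0]
grip_width: 0.641
grasp_force: 63.8
go [-1.2 -0.1  4.5] [ 0. -0.  0.] t 50.8
```

```bash
python3 -m inch '[[[-1.2,-0.2,1],[0,0,0],0.6],[[-1.2,-0.2,2],[0,0,0],0.6],[[-1.2,-0.2,3],[0,0,0],0.6],[[-1.2,-0.2,4],[0,0,0],0.6],[[-1.2,-0.2,4.5],[0,0,0],0.6],[[-1.2,-0.2,5.5],[0,0,0],0.6],[[-1.2,-0.2,5.5],[0,0,0],0.6],[[-1.2,-0.2,5.5],[0,0,0],0.6]]'
```

```text
time: 51.6
position: [0.4919, -0.087, 0.03]
ee_rot: [2.87, 1.278, 0.0]
ft_force: [-2.0, 0.1, 5.1]
grip_width: 0.639
grasp_force: 64.3
```

Touching (5 N up). I release, rise to the earlier viewpoint and check.

```bash
python3 -m inch '[[[0,0,0],[0,0,0],0.3],[[0,0,0],[0,0,0],0],[[0,0,0],[0,0,0],0],[[0,0,0],[0,0,0],0],[[0,0,-40],[0,0,0],0],[[0,0,-80],[0,0,0],0],[[10,-20,-120],[0,0,0],0],[[20,-40,-160],[0,0,0],0]]'
python3 -m inch '[[[5,-8,-40],[0,0,0],0],[[12,-18,-80],[0,0,0],0],[[13,-20,-120],[0,0,0],0],[[13,-20,-130],[0,0,0],0],[[13,-20,-130],[0,0,0],0],[[13,-20,-130],[0,0,0],0],[[13,-20,-130],[0,0,0],0],[[13,-20,-130],[0,0,0],0]]'
python3 - <<'E'
from h import *
p=cam("wrist");cv2.imwrite("pics/w9.png",p["image"][:,:,::-1])
for o in("pot_terracotta","pot_blue","pot_white"):
    for t in nets.trace(p,o)[:1]:
        m=big(t["pixels"]); x0=unproj(p,[t["pixel"]],.03)[0,:2]
        print(o,round(t["confidence"],2),np.round(t["pixel"]),m.sum(),np.round(1000*fitxy(p,m,POT,x0,.004),1))
im=p["image"].astype(int);dark=(im.max(2)<60)
for n,X in dict(white=(474.4,79.8),terra=(483,-3.8),blue=(491.6,-87.4)).items():
    u,v=np.round(proj(p,[[X[0]/1e3,X[1]/1e3,.058]])[0]).astype(int)
    w=np.zeros(dark.shape,bool);w[v-26:v+27,u-26:u+27]=1
    _,l=cv2.connectedComponents((dark&w).astype(np.uint8));q=l==l[v,u];c=max(cv2.findContours(q.astype(np.uint8),0,1)[0],key=len)
    print(n,(u,v),q.sum(),cv2.minEnclosingCircle((unproj(p,c[:,0],.058)[:,:2]*1000).astype(np.float32)))
E
```

```text
time: 52.4
position: [0.4751, -0.0452, 0.1911]
ee_rot: [-2.871, -1.276, 0.0]
ft_force: [1.3, 1.1, 0.9]
grip_width: 1.001
grasp_force: 0.0
time: 53.2
position: [0.4686, -0.0224, 0.3181]
ee_rot: [-2.869, -1.277, 0.004]
ft_force: [-0.8, -0.2, 0.7]
grip_width: 0.999
grasp_force: 0.0
pot_terracotta 0.56 [316. 173.] 2188 [483.6  -3.7]
pot_blue 0.57 [371. 229.] 2019 [492.2 -87.3]
pot_white 0.59 [256. 122.] 2439 [475.3  80. ]
white (np.int64(256), np.int64(123)) 970 ((474.54644775390625, 80.6246337890625), 17.746784210205078)
terra (np.int64(316), np.int64(178)) 876 ((483.2003479003906, -4.5996785163879395), 17.890993118286133)
blue (np.int64(372), np.int64(229)) 820 ((492.1427307128906, -89.17137908935547), 18.38311004638672)
```

View pics/w9.png

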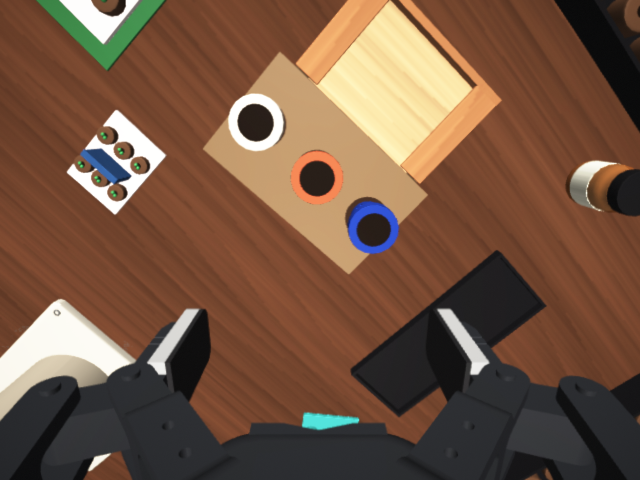

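All three pots are back on their marks at (256,123), (317,178) and (373,229), within about 1 mm of their starting positions. The tray is empty and the carrier is on the mat, so I hand in.

```bash
python3 -c "
from station import workorder
print(workorder.close_job())"
```

```text
the job is handed in; nothing more can be done
None
```

The job is done and handed in at about 53 s of robot time: the carrier sits centred on the mat to within about 1 mm and 0.1°, all three pots are back on their marks to within about 1 mm, and the jar and tamper were left alone.

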